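Nudge the chocolate egg home on its display stand

ROBOT

A 7-joint arm with a two-finger parallel gripper is mounted at the origin on a cart in front of the work surface, level with it; the furniture and walls round the work are solid. World frame = base frame: x ahead of the robot, y to its left, z up, the work surface at z = 0. Lengths are in m, angles in rad, forces in N, time in s.
With the tool pointing down it reaches from about 0.35 to 0.9 m from the base axis. Payload 19.9 kg.
Tool frame: the origin (TCP) lies on the centre line of the jaws, within the pads' length; the fingertips stand 14 mm ahead of it and the grasp point (between the pads) lies 5 mm behind it; z points along the fingers, y is the line along which they close (so a half turn about z gives the same grasp; the last joint's range is limited). The gripper opens to 85 mm and grips with 20 to 120 N. Pads are 22 mm wide; open, the fingers measure 114 mm over their backs; the gripper's body (76 mm by 85 mm) begins 54 mm behind the grasp point. The pads swing forward as they close: fully open they stand 13 mm farther back than shut.
Start: joints at [-1.341, 0.417, -0.01, 1.614, 0.005, 1.111, -0.053], TCP at [0.167, 0.602, 0.221] pointing down, gripper open.
Joint ranges: [-2.81, 2.81], [-0.39, 2.02], [-1.27, 1.25], [0.06, 2.57], [-1.19, 4.33], [0.19, 2], [-2.82, 2.82]. Speed limits (rad/s): [1.89, 1.89, 2.39, 2.39, 3.01, 3.01, 3.01].

INTERFACE

Orientations are given as a 3x3 rotation matrix whose columns are the frame's x, y, z axes.
In Python, from workcell import arm gives the robot as it stands. The module is installed in compiled form; this text tells all that it offers.
- The arm moves only by the tool send_rows, never from a script. Its argument "deltas" is text: rows parted by semicolons, each of 7 numbers parted by spaces: the shift along the world's x, y, z in units of 20 cm (1.0 is 20 cm), then the turn, a rotation vector about the world's x, y, z in units of 180 degrees (1.0 is 180 degrees), then the opening, from 0 (shut) to 1 (fully open). In form: x y z ax ay az grip; .... A call has 1 to 5 rows; each row shifts and turns the commanded pose from where the row before left it; what a row does not reach is not made up. A row lasts 1/12 s, in which the tool goes at most 41.7 mm and 7.16 degrees, less where a joint would pass 70% of its speed; a pose out of reach is approached as far as the arm can. A call with a number of a shift or a turn outside -1 to 1 is refused whole. A call with a gripper value outside its range is refused whole. The fingers move at their own pace and stop on an object; "grip_force" is the grip in N (left out, the last holds). Time passes only in rows, so rows that do not move let the fingers close. It gives the time, the measured TCP pose, the force, the opening and the grip force at its end, in the units of the state.
- arm.sense(): the state, without advancing time (a new reading comes with each control period).
- arm.capture(name): name is "side" or "top" or "wrist"; returns (picture, depth): 480x640x3 uint8, red, green, blue; 480x640 float32, m along the optical axis (not along the pixel's ray), 0 where there is no reading.
- arm.camera_info(name): a dict with "K" (3x3 intrinsics, pixels), "view" (4x4, takes a point from world to camera coordinates). Camera axes: x right, y up, looking along -z (the intrinsics and any distortion apply to the point x, -y, -z); pixel columns grow to the right and rows downward; lengths in m; the calibration is good to about 2 mm. A picture is of the moment at which its call begins: read the wrist's pose just before it. camera_info takes no time and is no camera call; for the wrist camera it gives the pose at the moment of the call.
- arm.job_done(): hands the job in; it is judged then, once.
Trained networks look in the newest picture that a camera, given by its name, has taken for a name from the list of things; names that differ only in an ending like _2 or _b are one class to them, and where a whole thing is asked for, a point or a joint stands for the part that bears it (a point fixed in the world has none). Each returns a list of dicts, best first, with "score" (0 to 1); they miss things now and then, are a little off and sometimes report something else, mostly with a low value. They report only what shows in the picture. A call takes as long as a camera call. They do not tell look-alikes from the thing itself.
- arm.silhouettes(label, camera): "mask" (480x640 bool, what is visible of it).
- arm.landmark_of(label, camera): "position" ([x, y, z] in m, in world coordinates, good to about 4 mm: a listed point, or the origin of a listed thing).
The state is a dict: "time_s": time; "q": joint angles; "joint_velocities": joint speeds; "joint_efforts": joint torques, N m; "eef_pos": TCP position; "orientation": TCP orientation; "contact_force": force on the tool from outside, world axes, zero at the start; "torque": the same for the moment, N m; "finger_gap": finger opening in m; "grasp_force": force on a finger pad.
Only numpy, scipy, OpenCV 4.12 (cv2) and the standard library are available. Lean on these libraries where they do the work, as an engineer would, in place of code of your own. Each camera call takes 0.05 s, during which the arm holds its last target. There are 200 camera calls.

TASK

The little chocolate egg on the open white display stand has been set down off-centre. Without picking it up or squeezing it, tap or push it gently along the plate with a fingertip, or with the outside of the fingers, until its foot drops into the round recess in the middle and it stands straight there, ready for its glass cover. Do not tip the egg over or shove the stand, and leave the covered display, the spare glass cover, the red ribbon and the sweet tin where they are.

Things in the scene. Friction and masses are not known exactly. Their poses are not given: they have to be found in the camera images.
- egg: Dark brown hollow chocolate egg, upright on a small round foot (disc 30 mm across, 5.5 mm thick); 46 mm tall in all, about 40 g, top-heavy. Origin: centre of the foot's underside; z up. Starts on the flat of the plate, 35 to 44 mm from its centre in any direction. Slides on the glaze with friction about 0.25. Falls over beyond about 30 degrees of lean; a smaller rock settles back when let go.
- egg_belly (a point): Point on the egg's axis, 24 mm above its underside, at the height of its widest part, 36 mm across: an upright finger beside the egg meets it here first. Pushed slowly here the egg slides upright; once its foot is stopped by the recess wall, further pushing only rocks it.
- stand: White glazed pedestal without a cover, about 0.9 kg, loose on the counter: foot 86 mm across, thin stem, round flat plate 130 mm across, its top 70 mm above the origin (centre of the underside; z up). Round, so its yaw means nothing. In the middle of the plate is a round recess, 38 mm across and 2 mm deep with an upright wall; the egg's foot drops in with 4 mm play all round.
- recess (a point): Centre of the recess floor, on the stand's axis, 68 mm above the counter (2 mm below the plate top). The egg's origin is at this height when the foot is home.
- finished_display: The covered display: the same white pedestal, with an egg already in its recess and a glass bell cover (88 mm wide, its knob 152 mm above the counter). Origin: centre of the underside. Leave it alone. It stands 0.2 to 0.4 m to the left or right of the open stand.
- spare_cloche: The open stand's glass bell cover, standing on the counter: 88 mm wide, 66 mm high and 83 mm with its knob. Origin: centre of its open underside. Leave it alone.
- red_ribbon: Spool of red ribbon lying flat, 66 mm across, 26 mm high, between the two displays. Origin: centre of the underside. Leave it alone.
- sweet_tin: Round tin with a brown lid, 65 mm across, 40 mm high, on the front of the counter. Origin: centre of the underside. Leave it alone.
Things that resemble listed ones, but are neither listed nor needed, are in the scene too. Leave any blue look-alike of the stand alone.

How it is judged:
By the outcome, as a careful person would: the job done as asked, in the order asked, and still so for the second after the job is handed in, with the robot touching nothing.
It also fails if it takes over 48 s, if anything falls off the work surface, if the arm or the gripper's body presses on something with over 40 N, if the wrist force passes 120 N, or if a joint passes its speed limit or range.

## Working session

There is one attempt and no reset: what is moved stays moved. The work goes in short steps, Python scripts to look and compute and a tool call to move; the robot and the scene stay as the last step left them, time stands still between calls to the robot, and variables do not carry over. Pictures are saved under pics/ and viewed, at most 10 in all, crops included, and the job is handed in when it is done.

Besides the shell and the picture viewer there is one more tool, called as name(argument=value, ...) on one line, values as JSON. send_rows: Moves the arm, as the interface text tells. Shifts and turns lie within -1 to 1; 1 stands for 20 cm of shift or 180 degrees of turn. Its arguments: {"type":"object","properties":{"deltas":{"type":"string"},"grip_force":{"type":"number"}},"required":["deltas"]}

```bash
mkdir -p pics
cat > h.py <<'E'
import numpy as np, cv2
from workcell import arm
def cap(n,f=None):
    p,d=arm.capture(n)
    if f: cv2.imwrite(f'pics/{f}.png',p[:,:,::-1])
    return p,d
def proj(info,P):
    K,V=np.array(info['K']),np.array(info['view'])
    c=V[:3,:3]@np.asarray(P,float)+V[:3,3]; c=np.array([c[0],-c[1],-c[2]])
    u=K@c; return u[:2]/u[2]
def ray(info,u,v):
    K,V=np.array(info['K']),np.array(info['view'])
    r=np.linalg.solve(K,[u,v,1.]); d=V[:3,:3].T@(r*[1,-1,-1]); o=-V[:3,:3].T@V[:3,3]
    return o,d
def unproj(info,u,v,dep):
    o,d=ray(info,u,v); return o+d*dep
def onz(info,u,v,z):
    o,d=ray(info,u,v); return o+d*(z-o[2])/d[2]
E
python3 - <<'E'
from h import *
s=arm.sense(); print(s['time_s'],s['eef_pos'],s['orientation'],s['finger_gap'])
for n in('side','top'):
    p,d=cap(n,n+'0'); i=arm.camera_info(n); print(n,np.round(i['K'],1).tolist(),np.round(i['view'],3).tolist())
    for l in('egg','egg_belly','stand','recess','finished_display','spare_cloche','red_ribbon','sweet_tin'):
        for r in arm.landmark_of(l,n)[:3]: print(l,round(r['score'],2),np.round(r['position'],3),np.round(proj(i,r['position'])))
a=cv2.imread('pics/side0.png');b=cv2.imread('pics/top0.png')
E
```

```text
0.0 [0.16709183 0.60188948 0.22007881] [[-9.63576105e-01  2.67434187e-01 -2.15793652e-04]
 [ 2.67434257e-01  9.63575440e-01 -1.13583502e-03]
 [-9.58276519e-05 -1.15217410e-03 -9.99999332e-01]] 0.08568856986862106
side [[467.9, 0.0, 309.7], [0.0, 467.9, 231.2], [0.0, 0.0, 1.0]] [[1.0, -0.006, -0.013, -0.49], [0.014, 0.451, 0.892, -0.092], [0.001, -0.893, 0.451, -1.045], [0.0, 0.0, 0.0, 1.0]]
egg 0.62 [0.477 0.025 0.066] [303. 238.]
egg_belly 0.52 [0.478 0.024 0.094] [303. 227.]
egg_belly 0.22 [ 0.518  0.024 -0.001] [322. 264.]
stand 0.78 [ 0.421 -0.398 -0.   ] [265. 412.]
stand 0.62 [ 0.521  0.026 -0.004] [323. 265.]
recess 0.77 [0.515 0.025 0.068] [320. 237.]
recess 0.75 [ 0.422 -0.401  0.072] [262. 376.]
recess 0.18 [0.477 0.023 0.096] [303. 226.]
finished_display 0.98 [ 0.53   0.319 -0.002] [323. 211.]
spare_cloche 0.77 [ 0.494 -0.176 -0.002] [312. 319.]
red_ribbon 0.58 [0.507 0.172 0.002] [316. 233.]
red_ribbon 0.31 [ 0.493 -0.179 -0.   ] [312. 319.]
sweet_tin 0.68 [ 0.391 -0.003  0.   ] [265. 271.]
top [[530.2, 0.0, 323.6], [0.0, 530.2, 239.4], [0.0, 0.0, 1.0]] [[-0.019, -1.0, 0.017, -0.033], [0.982, -0.016, 0.189, -0.498], [-0.188, 0.02, 0.982, -1.328], [0.0, 0.0, 0.0, 1.0]]
egg 0.72 [0.474 0.024 0.069] [298. 247.]
egg_belly 0.53 [0.478 0.025 0.094] [297. 244.]
stand 0.67 [0.519 0.024 0.003] [299. 235.]
stand 0.59 [ 0.426 -0.397  0.002] [457. 267.]
recess 0.9 [ 0.428 -0.399  0.066] [464. 263.]
recess 0.78 [0.515 0.024 0.064] [298. 232.]
finished_display 0.96 [0.523 0.319 0.   ] [188. 236.]
finished_display 0.68 [0.477 0.024 0.07 ] [298. 246.]
spare_cloche 0.67 [ 0.493 -0.178 -0.001] [374. 244.]
red_ribbon 0.73 [ 0.507  0.171 -0.003] [244. 241.]
red_ribbon 0.48 [0.524 0.322 0.   ] [187. 235.]
sweet_tin 0.88 [ 0.39  -0.    -0.002] [308. 283.]
```

View pics/top0.png

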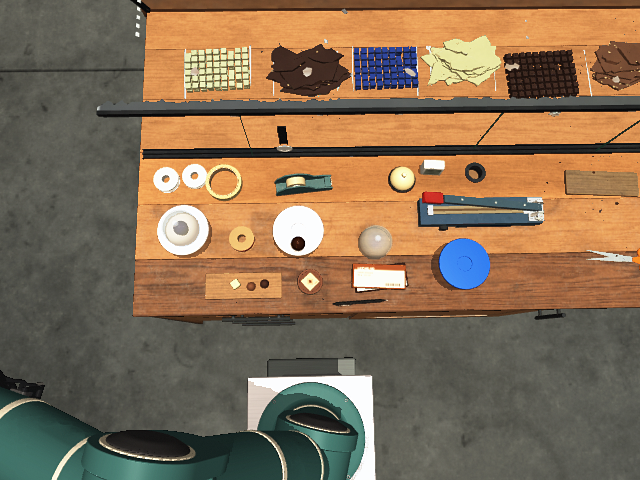

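View pics/side0.png

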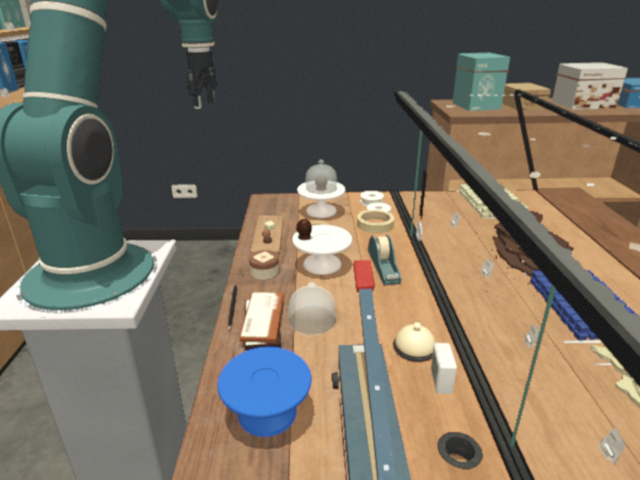

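Candidates for the egg:
- Dark egg on the open white stand: top (298,243), side (304,229).
- Egg under glass: top (181,229).
- Loose sweets: top (251,286) and (264,283).
- Sweet tin: top (309,281).

Candidates for the stand:
- White open stand: top (298,232), side (322,240).
- Covered white stand: top (183,231).
- Blue look-alike: top (464,263).

By the description I choose the dark egg on the open white stand. I'll check that in one close crop.

Run:
```python
import cv2,numpy as np
a=cv2.imread('pics/side0.png')[190:290,255:375];b=cv2.imread('pics/top0.png')[185:285,240:360]
cv2.imwrite('pics/crop1.png',np.hstack([cv2.resize(x,(390,325),interpolation=2) for x in(a,b)]))
```

```text
(no output)
```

View pics/crop1.png

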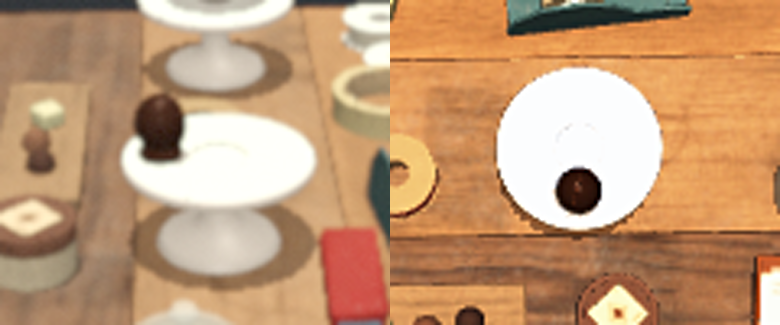

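send_rows(deltas="0.05 -0.16 0.03 0 0 0.01 0; 0.06 -0.16 0.03 0 0 0.01 0; 0.06 -0.16 0.03 0 0 0.01 0; 0.06 -0.16 0.03 0 0 0.01 0; 0.06 -0.16 0.03 0 0 0.01 0")

```text
time_s: 1.32
eef_pos: [0.2255, 0.4406, 0.2509]
orientation: [[-0.994, 0.112, 0.0], [0.112, 0.994, 0.0], [-0.0, 0.0, -1.0]]
contact_force: [0.4, 1.2, 0.2]
finger_gap: 0.0253
grasp_force: 0.0
```

The crop confirms the choice: the egg stands on the near (-x) side of the open white plate at crop (578,190), and the recess ring is faintly visible at (578,145).

send_rows(deltas="0.067 -0.16 0 0 0 0.009 0; 0.067 -0.16 0 0 0 0.009 0; 0.067 -0.16 0 0 0 0.009 0; 0.067 -0.16 0 0 0 0.009 0; 0.067 -0.16 0 0 0 0 0")

```text
time_s: 1.73
eef_pos: [0.2925, 0.2806, 0.2508]
orientation: [[-1.0, -0.001, 0.0], [-0.001, 1.0, 0.001], [-0.0, 0.001, -1.0]]
contact_force: [1.7, 0.2, 0.2]
finger_gap: -0.0001
grasp_force: 0.0
```

send_rows(deltas="0.067 -0.16 0 0 0 0 0; 0.067 -0.16 0 0 0 0 0; 0.067 -0.16 0 0 0 0 0; 0.067 -0.16 0 0 0 0 0; 0.067 -0.16 0 0 0 0 0")

```text
time_s: 2.15
eef_pos: [0.3595, 0.1206, 0.2509]
orientation: [[-1.0, 0.001, 0.001], [0.001, 1.0, 0.001], [-0.001, 0.001, -1.0]]
contact_force: [1.0, -0.1, 0.7]
finger_gap: 0.0001
grasp_force: 0.0
```

send_rows(deltas="0.067 -0.16 0 0 0 0 0; 0.067 -0.16 0 0 0 0 0; 0.067 -0.16 0 0 0 0 0; 0 0 0 0 0 0 0")

```text
time_s: 2.48
eef_pos: [0.4009, 0.0211, 0.2511]
orientation: [[-1.0, 0.007, 0.002], [0.007, 1.0, -0.0], [-0.002, -0.0, -1.0]]
contact_force: [-0.1, 0.4, 0.1]
finger_gap: 0.0002
grasp_force: 0.0
```

Run:
```python
from h import *
s=arm.sense(); print(s['time_s'],s['eef_pos'],np.round(s['q'],3),s['finger_gap'])
i=arm.camera_info('wrist'); p,d=cap('wrist','w0'); print(np.round(i['K'],1).tolist(),np.round(i['view'],3).tolist())
for l in('egg','egg_belly','stand','recess'):
    for r in arm.landmark_of(l,'wrist')[:2]: print(l,round(r['score'],2),np.round(r['position'],4),np.round(proj(i,r['position'])))
```

```text
2.4833 [0.40094556 0.0211408  0.25112559] [-0.677 -0.053  0.534  2.105  0.031  1.082  1.406] 0.00015945673425329774
[[388.3, 0.0, 318.1], [0.0, 388.3, 234.8], [0.0, 0.0, 1.0]] [[0.007, 1.0, -0.0, -0.024], [-0.946, 0.006, -0.325, 0.431], [-0.325, 0.003, 0.946, -0.279], [0.0, 0.0, 0.0, 1.0]]
egg 0.7 [0.4762 0.0283 0.0703] [326. 280.]
egg_belly 0.79 [0.4754 0.0269 0.0938] [325. 290.]
```

View pics/w0.png

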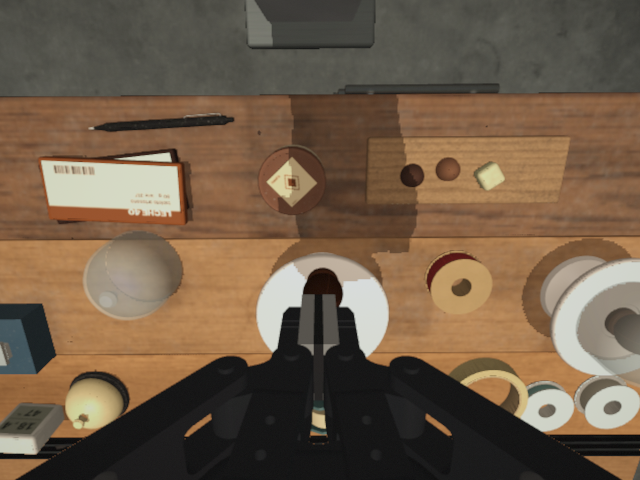

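The wrist view shows the egg at (323,288) on the plate, whose centre is near (323,315). The fingers hide the recess, so I'll step aside and lower to see the recess from a second place.

send_rows(deltas="0 0.15 -0.1 0 0 0 0; 0 0.15 -0.1 0 0 0 0; 0 0.15 -0.05 0 0 0 0; 0 0 0 0 0 0 0; 0 0 0 0 0 0 0")

```text
time_s: 3.15
eef_pos: [0.3986, 0.1179, 0.2001]
orientation: [[-1.0, -0.004, -0.001], [-0.004, 1.0, -0.001], [0.001, -0.001, -1.0]]
contact_force: [0.0, -1.3, 0.4]
finger_gap: 0.0001
grasp_force: 0.0
```

```bash
cat > m.py <<'E'
from h import *
import sys
def measure(n,tag):
    i=arm.camera_info(n); p,d=cap(n,tag)
    for l in('egg','egg_belly','stand','recess'):
        for r in arm.landmark_of(l,n)[:2]:
            if abs(r['position'][0]-.5)<.06 and abs(r['position'][1]-.025)<.06: print(n,l,round(r['score'],2),np.round(r['position'],4),np.round(proj(i,r['position'])))
    # plate: white mask, deproject with depth, keep plate-height points; egg: dark points above plate
    H,W=d.shape; v,u=np.mgrid[:H,:W]
    K,V=np.array(i['K']),np.array(i['view'])
    c=np.stack([(u-K[0,2])/K[0,0]*d,-(v-K[1,2])/K[1,1]*d,-d],-1)-V[:3,3]
    P=c@V[:3,:3]
    near=(d>0)&(np.hypot(P[...,0]-.516,P[...,1]-.025)<.085)
    g=p.astype(int); dark=g.max(-1)<90
    pl=near&(abs(P[...,2]-.07)<.008)
    m=pl.astype(np.uint8)
    m|=(near&dark&(P[...,2]>.06)&(P[...,2]<.13)).astype(np.uint8)
    cs,_=cv2.findContours(m,0,1); k=cv2.convexHull(max(cs,key=cv2.contourArea))[:,0]
    pts=np.array([onz(i,a,b,.07)[:2] for a,b in k])
    (cx,cy),r=cv2.minEnclosingCircle(pts.astype(np.float32)); print(n,'plate z med',np.median(P[...,2][pl]).round(4),'circle',round(cx,4),round(cy,4),round(r,4))
    e=near&dark&(P[...,2]>.078)&(P[...,2]<.13); Q=P[e]
    if len(Q): 
        print(n,'egg n',len(Q),'z max',np.percentile(Q[:,2],99).round(4))
        from scipy.optimize import least_squares
        B=Q[abs(Q[:,2]-.094)<.005]
        if len(B)>20:
            f=least_squares(lambda x:np.hypot(B[:,0]-x[0],B[:,1]-x[1])-.0175,[.477,.024],loss='soft_l1',f_scale=.001); print(n,'egg belly fit',f.x.round(4),len(B))
        T=Q[Q[:,2]>Q[:,2].max()-.006]; print(n,'egg top mean',T.mean(0).round(4))
    return i,p,d,P
if __name__=='__main__':
    for n in sys.argv[2:]: measure(n,n+sys.argv[1])
E
python3 m.py 1 wrist side top
```

```text
wrist egg 0.97 [0.4754 0.0262 0.0721] [206. 310.]
wrist egg_belly 0.81 [0.4797 0.0275 0.0917] [201. 327.]
wrist stand 0.84 [ 0.5152  0.0255 -0.0041] [229. 306.]
wrist recess 0.8 [0.5192 0.024  0.0652] [210. 350.]
wrist plate z med 0.0696 circle 0.5132 0.0243 0.0662
wrist egg n 1885 z max 0.1158
wrist egg belly fit [0.4778 0.0247] 338
wrist egg top mean [0.4763 0.0256 0.1134]
side egg 0.65 [0.4762 0.028  0.0703] [303. 236.]
side egg_belly 0.79 [0.48   0.021  0.0936] [305. 228.]
side stand 0.94 [ 0.5173  0.0229 -0.0018] [322. 265.]
side recess 0.7 [0.5177 0.0251 0.0663] [322. 238.]
side plate z med 0.0683 circle 0.504 0.0258 0.0869
side egg n 178 z max 0.1111
side egg belly fit [0.4776 0.0223] 63
side egg top mean [0.477  0.0124 0.1086]
top egg 0.69 [0.4788 0.0244 0.0655] [298. 246.]
top egg_belly 0.6 [0.4785 0.0242 0.0966] [298. 244.]
top stand 0.63 [0.5209 0.0253 0.0017] [298. 235.]
top recess 0.93 [0.5176 0.0234 0.0658] [298. 231.]
top plate z med 0.0697 circle 0.5188 0.0244 0.0658
top egg n 147 z max 0.1177
top egg top mean [0.4796 0.0224 0.1163]
```

View pics/wrist1.png

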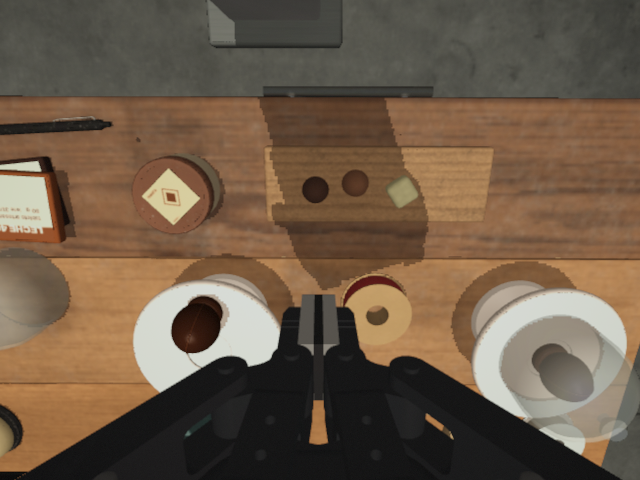

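Egg at (206,310) and recess agree across views: the egg is at about (0.477, 0.025) and the recess at about (0.517, 0.0245), with the plate at z 0.070. So it is a 40 mm push along +x. Next I'll measure where the shut fingertips actually are.

Run:
```python
from h import *
for n in('side','wrist','top'):
    i=arm.camera_info(n); s=arm.sense(); e=s['eef_pos']; p,d=cap(n)
    H,W=d.shape; v,u=np.mgrid[:H,:W]; K,V=np.array(i['K']),np.array(i['view'])
    P=(np.stack([(u-K[0,2])/K[0,0]*d,-(v-K[1,2])/K[1,1]*d,-d],-1)-V[:3,3])@V[:3,:3]-e
    m=(d>0)&(abs(P[...,0])<.03)&(abs(P[...,1])<.03)&(P[...,2]<.05)&(P[...,2]>-.05); Q=P[m]
    print(n,e.round(4),len(Q))
    for a in np.arange(-.04,.05,.01):
        B=Q[(Q[:,2]>=a)&(Q[:,2]<a+.01)]
        if len(B)>3: print('  z',round(a,2),len(B),'x',np.percentile(B[:,0],[3,97]).round(4),'y',np.percentile(B[:,1],[3,97]).round(4),'zmin',B[:,2].min().round(4))
    for zz in(-.014,-.027): print('  proj tip',zz,proj(i,e+[-.011,0,zz]).round(1))
```

```text
side [0.3994 0.1162 0.2007] 170
  z 0.01 40 x [-0.012   0.0097] y [-0.0159 -0.0034] zmin 0.0101
  z 0.02 47 x [-0.0118  0.0097] y [-0.0172  0.0029] zmin 0.0207
  z 0.03 40 x [-0.0116  0.0088] y [-0.018  -0.0062] zmin 0.03
  z 0.04 40 x [-0.0109  0.0089] y [-0.0186 -0.0064] zmin 0.0401
  proj tip -0.014 [263.7 173.1]
  proj tip -0.027 [264.  178.5]
wrist [0.3994 0.1162 0.2007] 3978
  z 0.01 368 x [-0.0123 -0.0073] y [-0.0109  0.0113] zmin 0.0131
  z 0.02 956 x [-0.0122 -0.0072] y [-0.0126  0.0129] zmin 0.02
  z 0.03 1189 x [-0.0123 -0.0072] y [-0.0126  0.013 ] zmin 0.03
  z 0.04 1465 x [-0.0125  0.0082] y [-0.0108  0.0111] zmin 0.04
  proj tip -0.014 [318.1 267.1]
  proj tip -0.027 [318.1 256.7]
top [0.3994 0.1162 0.2007] 0
  proj tip -0.014 [256.7 275.8]
  proj tip -0.027 [257.3 276.5]
```

Both cameras put the shut fingertips about 11 mm behind the TCP, not 14 mm ahead of it as the text says. The finger face stands 11 mm to each side in x. I'll descend just off the plate edge, where nothing can be hit, and check that there.

send_rows(deltas="0.04 -0.15 0 0 0 0 0; 0.04 -0.15 -0.05 0 0 0 0; 0.04 -0.158 -0.15 0 0 0 0; 0.035 0 -0.15 0 0 0 0; 0 0 -0.15 0 0 0 0")

```text
time_s: 4.47
eef_pos: [0.4313, 0.025, 0.1017]
orientation: [[-1.0, 0.003, 0.002], [0.003, 1.0, -0.0], [-0.002, -0.0, -1.0]]
contact_force: [1.0, 1.1, -1.0]
finger_gap: -0.0001
grasp_force: 0.0
```

send_rows(deltas="0 0 0 0 0 0 0; 0 0 0 0 0 0 0; 0 0 0 0 0 0 0")

```text
time_s: 4.72
eef_pos: [0.4303, 0.0267, 0.1037]
orientation: [[-1.0, 0.0, 0.001], [0.0, 1.0, 0.0], [-0.001, 0.0, -1.0]]
contact_force: [1.0, -0.4, 0.5]
finger_gap: 0.0002
grasp_force: 0.0
```

Run:
```python
from h import *
n='side'
i=arm.camera_info(n); s=arm.sense(); e=s['eef_pos']; p,d=cap(n,'side2')
print(e.round(4),np.round(s['orientation'],3).tolist(),s['finger_gap'])
c=cv2.imread('pics/side2.png')[160:280,245:385]; cv2.imwrite('pics/crop2.png',cv2.resize(c,(700,600),interpolation=cv2.INTER_CUBIC))
f=lambda q:((proj(i,q)-[245,160])*5).round()
for z in(-.014,0,.011): print('tip if',z,f(e+[0,-.011,z]))
print('plate rim near', f([.452,.0245,.07]))
```

```text
[0.4303 0.0267 0.1037] [[-1.0, 0.0, 0.001], [0.0, 1.0, 0.0], [-0.001, 0.0, -1.0]] 0.00018172819055093178
tip if -0.014 [184. 354.]
tip if 0 [183. 325.]
tip if 0.011 [182. 302.]
plate rim near [236. 384.]
```

View pics/crop2.png

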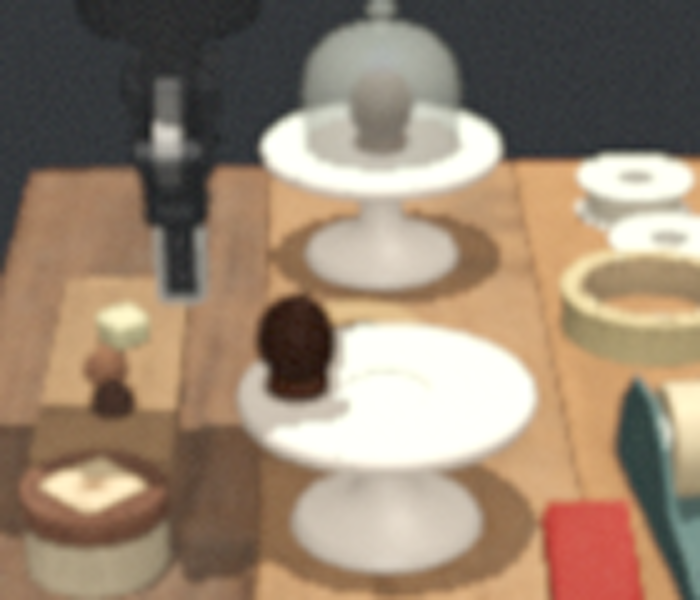

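The crop shows the fingertip at (182,300), egg at (297,345) and plate rim at (240,385). The tip is indeed about 11 mm behind the TCP, so I'll lower 30 mm to put it at z ≈ 0.085, still off the plate, and then advance.

send_rows(deltas="0 -0.005 -0.05 0 0 0 0; 0 0 -0.05 0 0 0 0; 0 0 -0.045 0 0 0 0; 0 0 0 0 0 0 0; 0 0 0 0 0 0 0")

```text
time_s: 5.18
eef_pos: [0.4295, 0.0253, 0.073]
orientation: [[-1.0, 0.001, -0.001], [0.001, 1.0, -0.001], [0.001, -0.001, -1.0]]
contact_force: [-0.3, -0.0, 0.5]
finger_gap: -0.0002
grasp_force: 0.0
```

send_rows(deltas="0.02 0 0 0 0 0 0; 0.02 0 0 0 0 0 0; 0.015 0 0 0 0 0 0; 0 0 0 0 0 0 0; 0 0 0 0 0 0 0")

```text
time_s: 5.6
eef_pos: [0.4412, 0.0254, 0.0735]
orientation: [[-1.0, 0.001, 0.0], [0.001, 1.0, -0.0], [-0.0, -0.0, -1.0]]
contact_force: [-1.3, -0.4, -0.1]
finger_gap: 0.0001
grasp_force: 0.0
```

```bash
cat > t.py <<'E'
from h import *
import sys
def look(n,tag):
    i=arm.camera_info(n); s=arm.sense(); e=s['eef_pos']; p,d=cap(n,n+tag)
    H,W=d.shape; v,u=np.mgrid[:H,:W]; K,V=np.array(i['K']),np.array(i['view'])
    P=(np.stack([(u-K[0,2])/K[0,0]*d,-(v-K[1,2])/K[1,1]*d,-d],-1)-V[:3,3])@V[:3,:3]
    print(n,round(s['time_s'],2),e.round(4),np.round(s['contact_force'],1))
    R=P-e; m=(d>0)&(abs(R[...,0])<.016)&(abs(R[...,1])<.02)&(P[...,2]>.074)&(R[...,2]<.05)
    if m.sum()>9: print('  finger tip z',np.percentile(P[m][:,2],1).round(4),'x',np.percentile(P[m][:,0],[2,98]).round(4),'y',np.percentile(P[m][:,1],[2,98]).round(4))
    for l in('egg','egg_belly','recess'):
        for r in arm.landmark_of(l,n)[:2]:
            if np.hypot(r['position'][0]-.5,r['position'][1]-.025)<.06: print('  ',l,round(r['score'],2),np.round(r['position'],4))
for n in sys.argv[2:]: look(n,sys.argv[1])
if 'side' in sys.argv:
    c=cv2.imread(f'pics/side{sys.argv[1]}.png')[180:260,275:375]; cv2.imwrite(f'pics/crop{sys.argv[1]}.png',cv2.resize(c,(700,560),interpolation=cv2.INTER_CUBIC))
E
python3 t.py 3 side top
```

```text
side 5.6 [0.4412 0.0254 0.0735] [-1.3 -0.4 -0.1]
  finger tip z 0.0827 x [0.4293 0.4509] y [0.0077 0.0215]
   egg 0.52 [0.4807 0.0267 0.0673]
   egg_belly 0.54 [0.4792 0.0222 0.0944]
   recess 0.96 [0.5207 0.0241 0.0649]
top 5.8 [0.4408 0.0255 0.0735] [-0.9 -0.3 -0.5]
```

View pics/crop3.png

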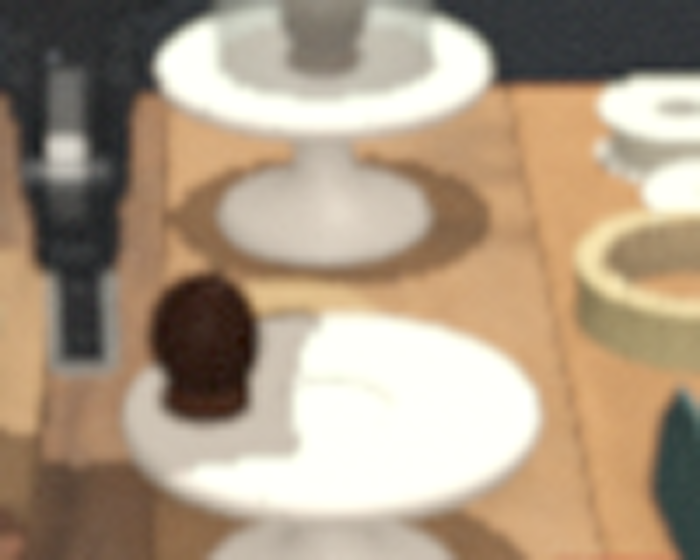

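The crop shows the fingertip bottom at (83,370) and the egg's near flank at x=153. The tip is 13 mm above the plate with about a 10 mm gap to the egg. I'll advance slowly.

send_rows(deltas="0.008 0 0 0 0 0 0; 0.007 0 0 0 0 0 0; 0.006 0 0 0 0 0 0; 0.006 0 0 0 0 0 0; 0.006 0 0 0 0 0 0")

```text
time_s: 6.42
eef_pos: [0.4477, 0.0255, 0.0734]
orientation: [[-1.0, 0.001, 0.0], [0.001, 1.0, -0.0], [-0.0, -0.0, -1.0]]
contact_force: [0.3, -0.3, -0.3]
finger_gap: -0.0003
grasp_force: 0.0
```

send_rows(deltas="0.006 0 0 0 0 0 0; 0.006 0 0 0 0 0 0; 0.006 0 0 0 0 0 0; 0.006 0 0 0 0 0 0; 0.006 0 0 0 0 0 0")

```text
time_s: 6.83
eef_pos: [0.4536, 0.0255, 0.0734]
orientation: [[-1.0, 0.001, -0.0], [0.001, 1.0, -0.0], [0.0, -0.0, -1.0]]
contact_force: [-0.7, 0.5, 0.2]
finger_gap: 0.0002
grasp_force: 0.1
```

send_rows(deltas="0.006 0 0 0 0 0 0; 0.006 0 0 0 0 0 0; 0.006 0 0 0 0 0 0; 0.006 0 0 0 0 0 0; 0.006 0 0 0 0 0 0")

```text
time_s: 7.25
eef_pos: [0.4596, 0.0255, 0.0735]
orientation: [[-1.0, 0.001, 0.0], [0.001, 1.0, -0.0], [-0.0, -0.0, -1.0]]
contact_force: [-0.1, 0.2, -0.6]
finger_gap: -0.0003
grasp_force: 0.1
```

send_rows(deltas="0.006 0 0 0 0 0 0; 0.006 0 0 0 0 0 0; 0.006 0 0 0 0 0 0; 0.006 0 0 0 0 0 0; 0.006 0 0 0 0 0 0")

```text
time_s: 7.67
eef_pos: [0.4656, 0.0255, 0.0734]
orientation: [[-1.0, 0.001, 0.0], [0.001, 1.0, -0.0], [-0.0, -0.0, -1.0]]
contact_force: [-0.4, -0.4, -0.1]
finger_gap: -0.0001
grasp_force: 0.1
```

```bash
python3 t.py 4 side top
```

```text
side 7.67 [0.4656 0.0255 0.0734] [-0.4 -0.4 -0.1]
  finger tip z 0.075 x [0.4549 0.4811] y [0.0079 0.0217]
   egg 0.84 [0.4924 0.0284 0.0682]
   egg_belly 0.84 [0.4957 0.0223 0.0953]
   recess 0.76 [0.5194 0.0236 0.0664]
top 7.87 [0.4655 0.0254 0.0734] [-0.1  0.2 -0.2]
```

View pics/crop4.png

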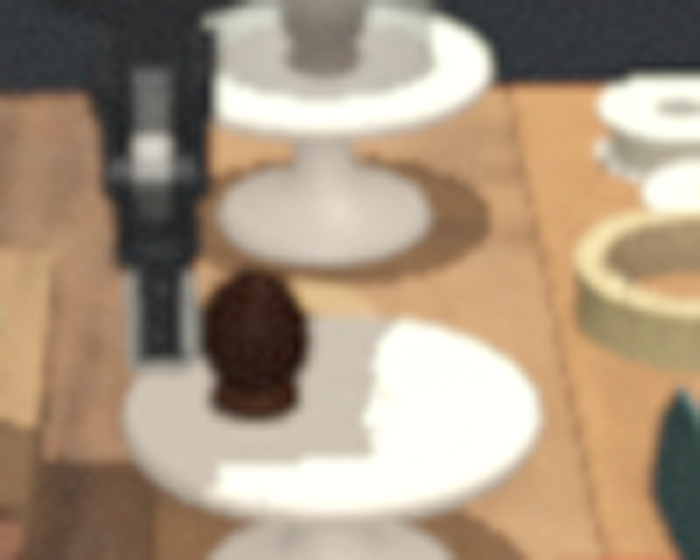

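The egg, at (256,345), slides upright with the finger against it, and the stand has not moved. About 22 mm remains, so I'll go most of it and look again.

send_rows(deltas="0.006 0 0 0 0 0 0; 0.006 0 0 0 0 0 0; 0.006 0 0 0 0 0 0; 0.006 0 0 0 0 0 0; 0.006 0 0 0 0 0 0")

```text
time_s: 8.48
eef_pos: [0.4716, 0.0255, 0.0734]
orientation: [[-1.0, 0.001, 0.0], [0.001, 1.0, -0.0], [-0.0, -0.0, -1.0]]
contact_force: [-0.2, -0.2, -0.3]
finger_gap: -0.0
grasp_force: 0.1
```

send_rows(deltas="0.006 0 0 0 0 0 0; 0.006 0 0 0 0 0 0; 0.006 0 0 0 0 0 0; 0.006 0 0 0 0 0 0; 0.006 0 0 0 0 0 0")

```text
time_s: 8.9
eef_pos: [0.4776, 0.0255, 0.0734]
orientation: [[-1.0, 0.001, 0.0], [0.001, 1.0, -0.0], [-0.0, -0.0, -1.0]]
contact_force: [-0.3, -0.6, 1.1]
finger_gap: 0.0002
grasp_force: 0.1
```

send_rows(deltas="0.006 0 0 0 0 0 0; 0.006 0 0 0 0 0 0; 0.006 0 0 0 0 0 0; 0.006 0 0 0 0 0 0; 0.006 0 0 0 0 0 0")

```text
time_s: 9.32
eef_pos: [0.4836, 0.0255, 0.0735]
orientation: [[-1.0, 0.001, 0.0], [0.001, 1.0, -0.0], [-0.0, -0.0, -1.0]]
contact_force: [-0.9, 0.6, 0.7]
finger_gap: -0.0
grasp_force: 0.1
```

send_rows(deltas="0.005 0 0 0 0 0 0; 0.005 0 0 0 0 0 0; 0 0 0 0 0 0 0")

```text
time_s: 9.57
eef_pos: [0.4857, 0.0255, 0.0734]
orientation: [[-1.0, 0.001, 0.0], [0.001, 1.0, -0.0], [-0.0, -0.0, -1.0]]
contact_force: [0.1, -0.7, 0.9]
finger_gap: 0.0002
grasp_force: 0.1
```

```bash
python3 t.py 5 side top
```

```text
side 9.57 [0.4857 0.0255 0.0734] [ 0.1 -0.7  0.9]
  finger tip z 0.0764 x [0.4744 0.5006] y [0.0081 0.0254]
   egg 0.68 [0.5101 0.026  0.0657]
   egg_belly 0.84 [0.515  0.0195 0.0942]
   recess 0.71 [0.5174 0.024  0.0664]
top 9.77 [0.4854 0.0255 0.0734] [-0.6  0.2 -0.1]
```

View pics/crop5.png

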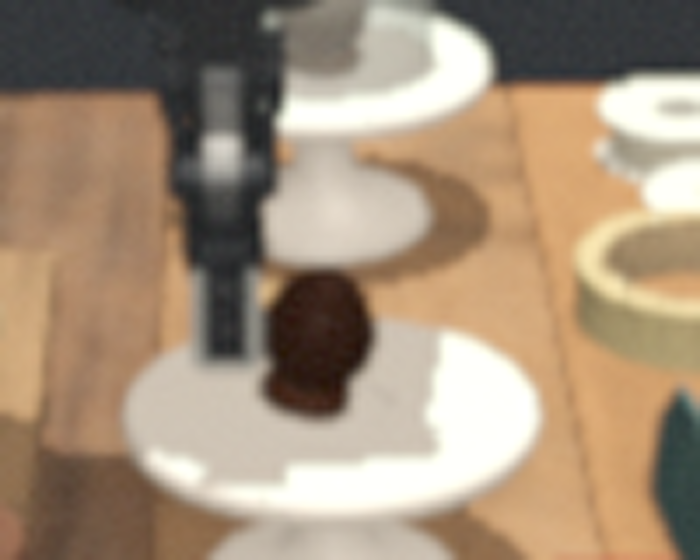

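The egg at (320,345) leans slightly forward. Its foot, centred at about (306,395), has its front edge over the recess, and the trailing edge has about 2–4 mm to go. I'll continue gently.

send_rows(deltas="0.005 0 0 0 0 0 0; 0.005 0 0 0 0 0 0; 0.005 0 0 0 0 0 0; 0.005 0 0 0 0 0 0; 0 0 0 0 0 0 0")

```text
time_s: 10.38
eef_pos: [0.4897, 0.0255, 0.0734]
orientation: [[-1.0, 0.001, 0.0], [0.001, 1.0, -0.0], [-0.0, -0.0, -1.0]]
contact_force: [-0.1, -0.5, -0.1]
finger_gap: 0.0001
grasp_force: 0.1
```

```bash
python3 t.py 6 side
```

```text
side 10.38 [0.4897 0.0255 0.0734] [-0.1 -0.5 -0.1]
  finger tip z 0.0763 x [0.4788 0.5049] y [0.008  0.0248]
   egg 0.54 [0.5145 0.0275 0.0671]
   recess 0.94 [0.5174 0.0245 0.0673]
```

View pics/crop6.png

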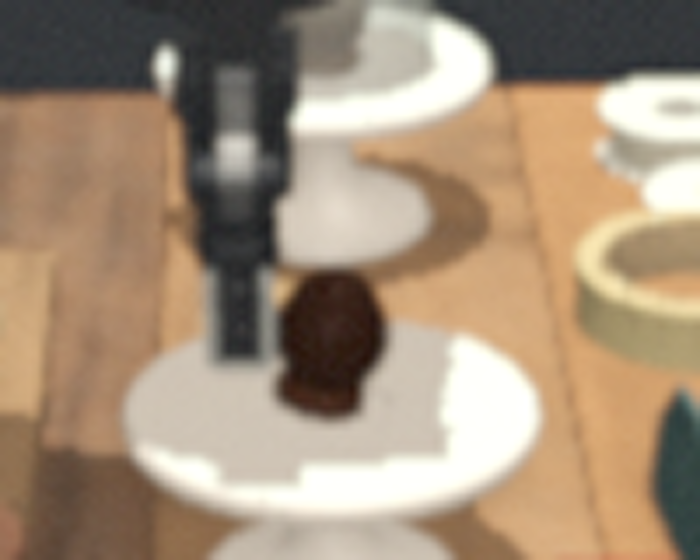

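The egg's foot is at (319,395) and still leans slightly forward. I've used all ten picture views, so from here I'll track lean and foot position numerically from the side image.

send_rows(deltas="0.005 0 0 0 0 0 0; 0.005 0 0 0 0 0 0; 0.005 0 0 0 0 0 0; 0 0 0 0 0 0 0")

```text
time_s: 10.92
eef_pos: [0.4928, 0.0255, 0.0735]
orientation: [[-1.0, 0.001, 0.0], [0.001, 1.0, -0.0], [-0.0, -0.0, -1.0]]
contact_force: [0.1, 0.8, -0.4]
finger_gap: -0.0001
grasp_force: 0.0
```

```bash
cat > lean.py <<'E'
from h import *
import sys
cap('side','side'+sys.argv[1])
print(arm.sense()['eef_pos'].round(4),round(arm.sense()['time_s'],2))
for t in [x for x in '0345']+['6']+sys.argv[1:]:
    a=cv2.imread(f'pics/side{t}.png').astype(int)[200:260,285:345]; b,g,r=a[...,0],a[...,1],a[...,2]
    m=((r-b>14)&(r<95)&(r>1.5*b)).astype(np.uint8)
    n,L,st,_=cv2.connectedComponentsWithStats(m); k=1+st[1:,4].argmax(); m=L==k
    ys=np.where(m.sum(1)>=4)[0]; rows=[(y+200,285+np.where(m[y])[0].min(),285+np.where(m[y])[0].max()) for y in ys]
    mid=lambda R:np.mean([(x0+x1)/2 for _,x0,x1 in R])
    h=len(rows); print(t,'rows',rows[0][0],rows[-1][0],'top mid',mid(rows[1:6]).round(1),'foot mid',mid(rows[-5:-1]).round(1),'foot ext',[tuple(map(int,x)) for x in rows[-4:]], 'belly w',max(x1-x0+1 for _,x0,x1 in rows))
E
python3 lean.py 7
```

```text
[0.4927 0.0255 0.0735] 10.97
0 rows 221 238 top mid 303.4 foot mid 304.1 foot ext [(235, 300, 309), (236, 299, 309), (237, 299, 309), (238, 300, 308)] belly w 14
3 rows 220 239 top mid 303.5 foot mid 304.0 foot ext [(236, 299, 309), (237, 299, 309), (238, 300, 308), (239, 302, 305)] belly w 14
4 rows 219 238 top mid 310.6 foot mid 311.1 foot ext [(235, 306, 316), (236, 306, 316), (237, 306, 316), (238, 307, 315)] belly w 14
5 rows 219 238 top mid 320.2 foot mid 318.4 foot ext [(235, 313, 323), (236, 314, 323), (237, 315, 323), (238, 317, 322)] belly w 14
6 rows 219 238 top mid 322.0 foot mid 320.2 foot ext [(235, 315, 325), (236, 315, 325), (237, 317, 325), (238, 319, 324)] belly w 14
7 rows 220 239 top mid 323.3 foot mid 323.2 foot ext [(236, 318, 328), (237, 318, 328), (238, 319, 328), (239, 321, 326)] belly w 14
```

Foot moved and the lean vanished: the top-to-foot offset went from 1.8 px to 0.1 px, the base dropped one row, and the pad force is zero. It looks dropped in. I'll back the finger off along -x, raise it, and verify.

send_rows(deltas="-0.02 0 0 0 0 0 0; -0.05 0 0 0 0 0 0; -0.08 0 0 0 0 0 0; -0.08 0 0 0 0 0 0; -0.07 0 0 0 0 0 0")

```text
time_s: 11.38
eef_pos: [0.4305, 0.0254, 0.0733]
orientation: [[-1.0, 0.001, -0.001], [0.001, 1.0, 0.0], [0.001, 0.0, -1.0]]
contact_force: [0.5, 0.2, -1.2]
finger_gap: 0.0001
grasp_force: 0.0
```

send_rows(deltas="0 0 0.15 0 0 0 0; -0.05 0.15 0.18 0 0 0 0; -0.05 0.15 0.18 0 0 0 0; 0 0.15 0.1 0 0 0 0; 0 0 0 0 0 0 0")

```text
time_s: 11.8
eef_pos: [0.4154, 0.1128, 0.1896]
orientation: [[-1.0, -0.005, 0.005], [-0.005, 1.0, 0.004], [-0.005, 0.004, -1.0]]
contact_force: [0.8, 0.4, 0.1]
finger_gap: 0.0002
grasp_force: 0.0
```

```bash
python3 lean.py 8 | egrep '^(\[|0|7|8)' && python3 m.py 8 wrist top
python3 - <<'E'
from h import *
# silhouette-free relative check in top view: egg axis vs plate centre, heights of egg top/plate by depth
i=arm.camera_info('top'); p,d=cap('top'); u0,v0=proj(i,[.517,.0245,.07]).round().astype(int)
H,W=d.shape; v,u=np.mgrid[:H,:W]; K,V=np.array(i['K']),np.array(i['view'])
P=(np.stack([(u-K[0,2])/K[0,0]*d,-(v-K[1,2])/K[1,1]*d,-d],-1)-V[:3,3])@V[:3,:3]
near=np.hypot(P[...,0]-.517,P[...,1]-.0245)<.062
dk=near&(p.max(-1)<90)&(P[...,2]>.08)
print('dark egg px',dk.sum(),'centre',np.array([(np.where(dk)[k].min()+np.where(dk)[k].max())/2 for k in(1,0)]),'expected for egg home',proj(i,[.517,.0245,.092]).round(1),'top z',np.sort(P[dk][:,2])[-5:].round(4))
E
```

```text
[0.415  0.1104 0.1877] 11.85
0 rows 221 238 top mid 303.4 foot mid 304.1 foot ext [(235, 300, 309), (236, 299, 309), (237, 299, 309), (238, 300, 308)] belly w 14
8 rows 220 239 top mid 323.1 foot mid 323.1 foot ext [(236, 318, 328), (237, 318, 328), (238, 319, 327), (239, 321, 325)] belly w 14
wrist egg 0.63 [0.5209 0.0257 0.0679] [214. 345.]
wrist egg 0.19 [ 0.5172  0.0232 -0.0017] [229. 300.]
wrist egg_belly 0.63 [0.5214 0.0297 0.0924] [212. 365.]
wrist recess 0.97 [0.5153 0.0249 0.0665] [213. 338.]
wrist plate z med 0.0696 circle 0.5143 0.0249 0.0661
wrist egg n 1007 z max 0.1103
wrist egg belly fit [0.5206 0.0261] 382
wrist egg top mean [0.5114 0.0217 0.1082]
top egg 0.71 [0.5183 0.0252 0.0656] [297. 231.]
top egg_belly 0.61 [0.52   0.0236 0.0933] [298. 228.]
top egg_belly 0.25 [0.5232 0.0262 0.004 ] [298. 234.]
top recess 0.65 [0.5174 0.0261 0.0671] [297. 231.]
top plate z med 0.0698 circle 0.5186 0.0242 0.0657
top egg n 145 z max 0.1161
top egg top mean [0.5221 0.024  0.1144]
dark egg px 146 centre [282.5 216. ] expected for egg home [297.4 229. ] top z [0.1155 0.1161 0.1163 0.5298 0.5321]
```

Everything agrees: egg axis about (0.519, 0.025) against recess (0.5175, 0.0247), and egg top down from 0.118 to 0.116. I'll do one sub-pixel check of lean and height against the earlier upright frames.

Run:
```python
from h import *
i=arm.camera_info('side')
cap('side','side9')
for t,x in(('0',.478),('1',.478),('5',.512),('6',.515),('8',.519),('9',.519)):
    a=cv2.imread(f'pics/side{t}.png')[:,:,2].astype(float)   # red
    a=cv2.resize(a,None,fx=8,fy=8,interpolation=cv2.INTER_CUBIC)
    def edges(z):
        c=((proj(i,[x,.0245,z])+.5)*8); y=int(c[1]); row=a[y-6:y+7].mean(0); k=int(c[0])
        seg=row[k-110:k+110]; th=100; m=np.where(seg[110::-1]>th)[0]; n=np.where(seg[110:]>th)[0]
        return (k-m[0])/8 if len(m) else np.nan,(k+n[0])/8 if len(n) else np.nan
    out=[]
    for z in(.073,.078,.09,.095,.1,.105,.11):
        l,r=edges(z); out.append((round((l+r)/2,2),round(r-l,1)))
    # foot bottom and crown rows on egg axis column
    cc=int((proj(i,[x,.0245,.09])[0]+.5)*8); col=a[:,cc-8:cc+9].mean(1); ym=int((proj(i,[x,.0245,.09])[1]+.5)*8)
    bot=(ym+np.where(col[ym:]>110)[0][0])/8; f=proj(i,[x,.0245,.07])[1]
    print(t,out,'bottom row',round(bot,2),'rel. to plate-height axis pt',round(bot-f,2))
```

```text
0 [(np.float64(304.56), np.float64(10.9)), (np.float64(304.62), np.float64(10.8)), (np.float64(303.88), np.float64(14.8)), (np.float64(303.88), np.float64(14.5)), (np.float64(303.81), np.float64(13.6)), (np.float64(304.0), np.float64(0.0)), (np.float64(304.0), np.float64(0.0))] bottom row 239.62 rel. to plate-height axis pt 2.99
1 [(np.float64(304.56), np.float64(10.9)), (np.float64(304.62), np.float64(10.8)), (np.float64(303.31), np.float64(15.6)), (np.float64(303.81), np.float64(14.6)), (np.float64(303.94), np.float64(13.6)), (np.float64(304.0), np.float64(0.0)), (np.float64(304.0), np.float64(0.0))] bottom row 239.62 rel. to plate-height axis pt 2.99
5 [(np.float64(318.69), np.float64(11.6)), (np.float64(319.31), np.float64(11.9)), (np.float64(320.25), np.float64(15.5)), (np.float64(320.31), np.float64(15.4)), (np.float64(320.25), np.float64(14.2)), (np.float64(320.62), np.float64(12.2)), (np.float64(320.75), np.float64(10.0))] bottom row 239.38 rel. to plate-height axis pt 2.95
6 [(np.float64(320.69), np.float64(11.6)), (np.float64(321.31), np.float64(11.9)), (np.float64(322.12),
[... 194 characters left out ...]
38 rel. to plate-height axis pt 2.97
8 [(np.float64(323.81), np.float64(10.9)), (np.float64(323.88), np.float64(10.8)), (np.float64(323.75), np.float64(14.2)), (np.float64(323.62), np.float64(14.0)), (np.float64(323.5), np.float64(13.0)), (np.float64(322.88), np.float64(0.0)), (np.float64(322.88), np.float64(0.0))] bottom row 240.12 rel. to plate-height axis pt 3.75
9 [(np.float64(323.81), np.float64(10.9)), (np.float64(323.88), np.float64(10.8)), (np.float64(323.81), np.float64(14.1)), (np.float64(323.62), np.float64(14.0)), (np.float64(323.5), np.float64(13.0)), (np.float64(322.88), np.float64(0.0)), (np.float64(322.88), np.float64(0.0))] bottom row 240.12 rel. to plate-height axis pt 3.75
```

The foot stands 0.76 px (about 2 mm) lower than on the plate. It is upright, with foot and crown within 0.35 px, and unchanged between frames, so I'm handing in.

```bash
python3 -c "
from workcell import arm
print(arm.job_done())"
```

```text
the job is handed in; nothing more can be done
None
```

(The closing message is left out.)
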